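Gauge a blown egg

ROBOT

A 7-joint arm with a two-finger parallel gripper is mounted at the origin on a cart in front of the work surface, level with it; the furniture and walls round the work are solid. World frame = base frame: x ahead of the robot, y to its left, z up, the work surface at z = 0. Lengths are in m, angles in rad, forces in N, time in s.
With the tool pointing down it reaches from about 0.425 to 0.95 m from the base axis. Payload 4.7 kg.
Tool frame: the origin (TCP) lies between the finger pads; the fingertips stand 25 mm ahead of it and the grasp point (between the pads) lies 6 mm ahead of it; z points along the fingers, y is the line along which they close (so a half turn about z gives the same grasp; the last joint's range is limited). The gripper opens to 85 mm and grips with 20 to 120 N. Pads are 22 mm wide; open, the fingers measure 114 mm over their backs; the gripper's body (76 mm by 85 mm) begins 54 mm behind the grasp point. The pads swing forward as they close: fully open they stand 13 mm farther back than shut.
Start: joints at [-1.223, 0.469, -0.049, 1.532, 0.024, 1.141, -0.082], TCP at [0.248, 0.628, 0.256] pointing down, gripper open.
Joint ranges: [-2.59, 2.59], [-0.33, 1.99], [-1.39, 1.29], [0.1, 2.45], [-1.04, 4.18], [0.21, 1.99], [-2.66, 2.66]. Speed limits (rad/s): [2.57, 2.57, 3.14, 3.14, 3.14, 3.14, 3.14].

INTERFACE

Orientations are given as a 3x3 rotation matrix whose columns are the frame's x, y, z axes.
In Python, from rig import * gives the robot as it stands. Calls block until the motion is done:
- movep(position, orientation): joint-space move of the TCP to a pose.
- move_l(position, attitude=None, feed=0.15, until_force=None): straight line of the TCP; attitude=None keeps the orientation; feed is the mean speed in m/s. With until_force (N) it stops when the force on the tool has changed by that much, and returns True; else False.
- move_joints(angles): joint-space move.
- command_gripper(opening, newtons=None): finger opening in m; newtons is the grip in N (None keeps the last); returns when the fingers have stopped.
- sleep(seconds).
- inverse_kinematics(position, orientation): joint angles nearest the present ones, or None.
- sense(): the state.
- camera(name): name is "scene" or "side" or "wrist"; returns (picture, depth): 480x640x3 uint8, red, green, blue; 480x640 float32, m along the optical axis (not along the pixel's ray), 0 where there is no reading.
- camera_params(name): a dict with "K" (3x3 intrinsics, pixels), "position" and "rotation" of the camera in the world; the wrist camera has in their place "tool_from_camera" (4x4, takes a point from camera to tool coordinates, whose origin is the TCP and whose axes are the flange's). Camera axes: x right, y down, z forward; pixel columns grow to the right and rows downward; lengths in m; the calibration is good to about 2 mm. A picture is of the moment at which its call begins: read the wrist's pose just before it. camera_params takes no time and is no camera call.
A pose or a line that the arm cannot do raises Unreachable and nothing moves.
- finish_job(): hands the job in; it is judged then, once.
The state is a dict: "time_s": time; "joint_pos": joint angles; "qd": joint speeds; "joint_efforts": joint torques, N m; "position": TCP position; "tcp_rot": TCP orientation; "wrist_force": force on the tool from outside, world axes, zero at the start; "ft_torque": the same for the moment, N m; "finger_gap": finger opening in m; "gripper_force": force on a finger pad.
Only numpy, scipy, OpenCV 4.12 (cv2) and the standard library are available. Lean on these libraries where they do the work, as an engineer would, in place of code of your own. Each camera call takes 0.05 s, during which the arm holds its last target. There are 200 camera calls.

TASK

Slide the smaller of the two mounted eggs along the drop gauge's fence, without lifting it off the gauge plate or tipping it, until it stands centred under the gauge's foot. Then press the gauge's black knob down until the sprung foot rests on the top of the egg, and leave it resting there. The shell is blown and thin: neither the robot nor the foot may ever press on the mounted egg with more than about 6 N; leave the larger egg and the other things where they are.

Things in the scene. Friction and masses are not known exactly. Their poses are not given: they have to be found in the camera images.
- small_egg: the smaller mounted egg: smooth, pale, 34 mm in diameter, fixed on a turned wooden stand; 64 mm tall in all. The stand's round foot, 45 mm in diameter and 12 mm high, is the widest part and meets the fence. 40 to 85 g. Origin: centre of the underside, z up. Stands loose on the gauge plate at one end of the lane (which end varies), 85 to 110 mm from the seat, its foot 0 to 6 mm from the fence
- large_egg: the larger mounted egg, speckled, 47 mm in diameter, 80 mm tall with its 44 mm wide stand. Origin: centre of the underside. Stands at the other end of the lane; to be left alone
- gauge: drop gauge, fixed to the worktop, place and yaw vary: aluminium plate 135 x 300 x 8 mm. Origin on the worktop under the stem's axis; y runs along the lane, x from the lane to the fence and column (away from the robot); plate edge at x = -43 mm on the robot's side. The lane is open at both ends. A column, 20 mm in diameter and 173 mm tall, stands at x = +62 mm
- fence (a point): middle of the fence's upper edge, on the face towards the lane (23 mm from the stem's axis, 28 mm above the worktop, 20 mm above the plate); the fence is a straight wall 290 mm long along the gauge's y. Axes as the gauge's. A stand pushed at a slant into the fence, or pressed on from above, can jam against it: push low and straight along
- seat (a point): point on the gauge plate's upper face, 8 mm above the worktop, straight under the stem's axis: where the egg's stand shall be centred; axes as the gauge's. A stand that touches the fence is centred across the lane to within 1 mm
- guide (a point): point on the stem's axis in the bracket that guides the stem, 137 mm above the worktop. The bracket is 36 mm wide at most, reaches from the column over the fence to the stem, and lies 122 to 152 mm above the worktop: a gripper pointing straight down cannot come over the seat, a tilted one can push from the side under it
- stem: vertical stem of the gauge; slides up and down only, stays where left. Its round black knob on top is 28 mm wide, 12 mm high; origin: centre of the knob's top face, 197 to 205 mm above the worktop at the start. Pushing it down takes about 1 N of steady force (its drag less its weight); it stops hard at 165 mm
- stem_end (a point): lower end of the stem's rod, 91 mm below the knob's top. Under it hangs a flat rubber foot, 24 mm wide, on a spring (about 2 N per mm, 6 mm of travel, then hard). The foot is screwed in or out by up to 14 mm from one time to the next: its underside lies 102 to 116 mm below the knob's top, so the knob's height at contact is not known beforehand; feel for the rise of force above the drag
- egg_box: clear lidded specimen box with eggs on cotton, 68 x 85 x 40 mm, behind the gauge; bystander. Origin at the centre of the underside. Elsewhere, on the left (y over 0.38 m, x 0.44 to 0.68 m), stands a wooden case, its open lid up to 0.25 m high
- loupe: black stand loupe, 45 mm in diameter, 36 mm tall, to the robot's right; bystander. Origin at the centre of the underside
- ink_pad: flat tin ink pad, 57 x 89 x 13 mm, at the right of the worktop; bystander. Origin at the centre of the underside. A wall closes the worktop on the right, at about y = -0.45 m

How it is judged:
By the outcome, as a careful person would: the job done as asked, in the order asked, and still so for the second after the job is handed in, with the robot touching nothing.
It also fails if it takes over 58 s, if anything falls off the work surface, if the arm or the gripper's body presses on something with over 40 N, if the wrist force passes 120 N, or if a joint passes its speed limit or range.

## Working session

There is one attempt and no reset: what is moved stays moved. The work goes in short steps, each a Python script; the robot and the scene stay as the last script left them, time stands still between calls to the robot, and variables do not carry over. Pictures are saved under pics/ and viewed, at most 10 in all, crops included, and the job is handed in when it is done.

```bash
ls; mkdir -p pics
cat > h.py <<'E'
from rig import *
import numpy as np, cv2
def save(n,img): cv2.imwrite('pics/'+n+'.png',cv2.cvtColor(img,cv2.COLOR_RGB2BGR))
def cloud(name,d):
    p=camera_params(name);K=np.array(p['K']);v,u=np.mgrid[:480,:640]
    c=np.stack([(u-K[0,2])/K[0,0]*d,(v-K[1,2])/K[1,1]*d,d],-1)
    return c@np.array(p['rotation']).T+np.array(p['position'])
E
python3 - <<'E'
from h import *
for n in ('scene','side'):
    i,d=camera(n); save(n,i); np.savez('pics/'+n,i=i,d=d); p=camera_params(n); print(n,p['position'],p['K'][0],np.array(p['rotation']).round(3).tolist())
print(sense())
E
```

```text
pics
scene [-0.12616965 -0.41986256  0.66393597] [434.70793654   0.         321.78503061] [[0.446, -0.479, 0.756], [-0.895, -0.242, 0.375], [0.003, -0.844, -0.536]]
side [0.44001123 0.86779556 0.99982975] [624.93412454   0.         316.5226877 ] [[-0.988, -0.094, 0.124], [-0.155, 0.662, -0.733], [-0.013, -0.743, -0.669]]
{'time_s': 0.1, 'joint_pos': array([-1.22292962,  0.46939015, -0.04862725,  1.53360068,  0.02406403,
        1.14097552, -0.08228478]), 'qd': array([ 0.00065248, -0.00248242, -0.00082984, -0.00092398, -0.00013411,
       -0.0005501 ,  0.00027591]), 'joint_efforts': array([ 8.81142823e-04, -5.11513567e+01, -4.67467366e-02, -2.38390660e+01,
        1.08563335e-02,  4.37173439e-03,  1.52032277e-05]), 'position': array([0.24812322, 0.62721722, 0.2553355 ]), 'tcp_rot': array([[-9.29880638e-01,  3.67860822e-01, -6.44797733e-04],
       [ 3.67861387e-01,  9.29879138e-01, -1.67009795e-03],
       [-1.47796440e-05, -1.79018793e-03, -9.99998398e-01]]), 'wrist_force': array([ 0.01231846, -0.49702373, -0.11736831]), 'ft_torque': array([0.02967562, 0.0048492 , 0.00770751]), 'gripper_force': 0.0, 'finger_gap': 0.08553516024458505}
```

View pics/scene.png

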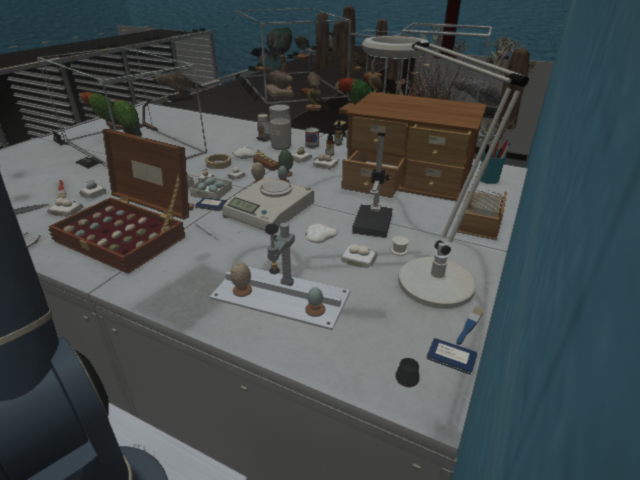

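View pics/side.png

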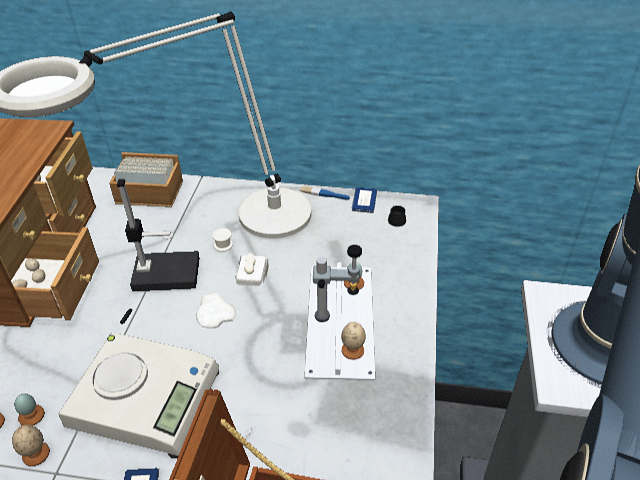

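Scene view: gauge plate corners (212,296), (330,325), (350,290), (240,266). The small pale-green egg is at (315,300), at the -y end; the speckled one is at (240,278); the knob is at (271,230). Side view: knob (354,251), small egg partly behind the stem (354,280), large egg (353,340).

Run:
```python
from h import *
S={}
for n,box in (('scene',(205,215,360,330)),('side',(295,235,385,385))):
    f=np.load(f'pics/{n}.npz');i,d=f['i'],f['d'];P=cloud(n,d)
    m=np.zeros(d.shape,bool);m[box[1]:box[3],box[0]:box[2]]=1;m&=d>0
    hsv=cv2.cvtColor(i,cv2.COLOR_RGB2HSV)
    z=P[...,2]
    def rep(t,mm):
        q=P[m&mm]; print(n,t,len(q), np.median(q,0).round(4) if len(q) else '', q.min(0).round(3) if len(q) else '', q.max(0).round(3) if len(q) else '')
        return q
    rep('tableish',(z<0.004)); 
    pl=rep('plate',(z>0.005)&(z<0.011)&(hsv[...,2]>150))
    if len(pl): 
        r=cv2.minAreaRect((pl[:,:2]*1000).astype(np.float32)); print(r, cv2.boxPoints(r).round(1).tolist())
    kn=rep('knob',(z>0.185)&(z<0.215)&(hsv[...,2]<80))
    kt=rep('knobtop',(z>0.192)&(hsv[...,2]<80))
    rep('brk',(z>0.12)&(z<0.156)&(hsv[...,2]>80))
    rep('orange',(hsv[...,0]<14)&(hsv[...,1]>120)&(z>0.006)&(z<0.04))
    print(n,'heights', [(int((m&(z>a)&(z<a+.01)).sum())) for a in np.arange(-.01,.25,.01)])
    # egg axis: midsections
    for t,(u0,v0,u1,v1) in {'small':(303,284,328,320),'large':(228,260,254,298)}.items() if n=='scene' else {'small':(340,272,368,295),'large':(338,318,368,360)}.items():
        q=P[v0:v1,u0:u1].reshape(-1,3); q=q[(q[:,2]>.03)&(q[:,2]<.1)]; print(n,t,len(q),q.mean(0).round(4),q.min(0).round(3),q.max(0).round(3))
```

```text
scene tableish 10168 [6.484e-01 6.700e-02 3.000e-04] [ 0.367 -0.192 -0.004] [0.966 0.421 0.004]
scene plate 2559 [ 0.5107 -0.0035  0.0082] [ 0.453 -0.137  0.005] [0.618 0.16  0.011]
((535.2012939453125, 15.134307861328125), (134.66163635253906, 295.8709411621094), 6.4765305519104) [[451.6000061035156, 154.5], [485.0, -139.5], [618.7999877929688, -124.30000305175781], [585.4000244140625, 169.6999969482422]]
scene knob 122 [0.5063 0.0095 0.202 ] [ 0.495 -0.001  0.186] [0.522 0.025 0.205]
scene knobtop 118 [0.5063 0.0095 0.2022] [ 0.495 -0.001  0.193] [0.522 0.025 0.205]
scene brk 196 [0.554  0.0142 0.1422] [0.498 0.001 0.122] [0.591 0.038 0.156]
scene orange 0   
scene heights [3999, 9232, 1201, 1029, 496, 280, 180, 201, 141, 118, 86, 50, 30, 40, 162, 178, 91, 49, 55, 11, 41, 79, 0, 0, 0, 0]
scene small 258 [ 0.5102 -0.0876  0.0538] [ 0.499 -0.101  0.03 ] [ 0.551 -0.039  0.073]
scene large 420 [0.4899 0.0912 0.0655] [0.475 0.075 0.03 ] [0.524 0.151 0.091]
side tableish 5687 [ 5.633e-01 -9.720e-02  2.000e-04] [ 0.434 -0.268 -0.007] [0.678 0.185 0.004]
side plate 4107 [0.5373 0.0544 0.00
[... 201 characters left out ...]
248.8000030517578], [674.0, -230.60000610351562], [637.2000122070312, 180.3000030517578]]
side knob 151 [0.5127 0.0169 0.2023] [ 0.5   -0.002  0.193] [0.526 0.028 0.206]
side knobtop 151 [0.5127 0.0169 0.2023] [ 0.5   -0.002  0.193] [0.526 0.028 0.206]
side brk 547 [0.5482 0.0232 0.1409] [0.502 0.001 0.122] [0.593 0.041 0.156]
side orange 278 [0.505  0.1048 0.0163] [ 0.48  -0.101  0.01 ] [0.541 0.122 0.039]
side heights [2661, 7052, 1205, 486, 106, 84, 137, 166, 188, 178, 96, 56, 17, 45, 277, 279, 102, 58, 76, 3, 46, 119, 0, 0, 0, 0]
side small 83 [ 0.5123 -0.0027  0.0823] [ 0.502 -0.089  0.03 ] [0.546 0.024 0.099]
side large 555 [0.5015 0.1094 0.0686] [0.478 0.036 0.03 ] [0.539 0.136 0.092]
```

```bash
cat >> h.py <<'E'
YAW=np.radians(6.48); O=np.array([0.5109,0.0124,0.])
G=np.array([[np.cos(YAW),-np.sin(YAW),0],[np.sin(YAW),np.cos(YAW),0],[0,0,1]])
def att(t,yaw=0.,s=1):
    """tool leaning back to the robot by t deg, y along the lane; yaw deg extra turn about z"""
    t,a=np.radians([t,yaw]); z=np.array([np.sin(t),0,-np.cos(t)]); y=np.array([0,s,0.])
    A=np.array([[np.cos(a),-np.sin(a),0],[np.sin(a),np.cos(a),0],[0,0,1]])
    return G@A@np.stack([np.cross(y,z),y,z],1)
def W(p): return O+G@np.array(p,float)
def tcp(tip,R): return W(tip)-0.025*R[:,2]   # TCP for a fingertip centre in gauge coordinates
def ing(P): return (P-O)@G
E
python3 - <<'E'
from h import *
from scipy.optimize import least_squares
for n in ('scene','side'):
    f=np.load(f'pics/{n}.npz');P=ing(cloud(n,f['d']));ok=f['d']>0
    x,y,z=P[...,0],P[...,1],P[...,2]
    def circ(t,m,r,c0):
        q=P[m&ok]
        if len(q)<8: print(n,t,len(q)); return
        s=least_squares(lambda c:np.hypot(q[:,0]-c[0],q[:,1]-c[1])-r,c0,loss='soft_l1',f_scale=.001)
        e=np.hypot(q[:,0]-s.x[0],q[:,1]-s.x[1])-r; print(n,t,len(q),(s.x*1e3).round(1),'res mm',(e.std()*1e3).round(2))
    for sg,nm in ((-1,'small'),(1,'large')):
        L=(abs(x)<.028)&(y*sg>.06)&(y*sg<.14)
        circ(nm+' foot',L&(z>.0115)&(z<.0185)&(x<.018),.0225 if sg<0 else .022,[0,sg*.1])
        q=P[L&ok&(z>.035)]
        if len(q)>8: print(n,nm,'top',q[:,2].max().round(3),'mid y',(q[:,1].min()/2+q[:,1].max()/2).round(4))
        if sg<0: circ('small egg',L&(z>.048)&(z<.058),.017,[0,-.1])
    q=P[ok&(abs(x)<.022)&(abs(y)<.022)&(z>.198)];print(n,'knob top',len(q),q.mean(0).round(4),q.min(0).round(4),q.max(0).round(4))
    circ('knob side',(abs(x)<.022)&(abs(y)<.022)&(z>.192)&(z<.199),.014,[0,0])
    q=P[ok&(abs(y)<.14)&(x>.018)&(x<.03)&(z>.014)&(z<.026)]; 
    if len(q)>8: print(n,'fence face x',np.median(q[:,0]).round(4), np.polyfit(q[:,1],q[:,0],1).round(4))
    q=P[ok&(abs(x)<.02)&(abs(y)<.02)&(z>.075)&(z<.12)]; print(n,'foot z',len(q),np.sort(q[:,2])[:5].round(4))
for s in (1,-1):
  for nm,p,t,w in (('nudge',(-.03,-.1,.012),20,0),('push0',(.006,-.15,.017),52,-3),('push1',(.006,-.04,.017),52,-3),('knob',(0,0,.2),0,0),('high',(-.03,-.1,.2),20,0)):
    R=att(t,w,s); q=inverse_kinematics(tcp(p,R),R); print(s,nm,None if q is None else np.round(q,2))
E
```

```text
scene small foot 142 [  0.6 -94.2] res mm 4.22
scene small top 0.073 mid y -0.0974
scene small egg 71 [ -2.4 -95.1] res mm 1.54
scene large foot 115 [ 1.8 89.8] res mm 4.35
scene large top 0.091 mid y 0.085
scene knob top 93 [-0.003  -0.0014  0.2023] [-0.0154 -0.0138  0.1981] [0.011 0.012 0.205]
scene knob side 31 [1.4 0.8] res mm 1.1
scene fence face x 0.0237 [-0.0064  0.0237]
scene foot z 97 [0.088  0.0883 0.0899 0.09   0.0901]
side small foot 81 [  -1.  -101.8] res mm 6.06
side small top 0.073 mid y -0.0943
side small egg 13 [ -1.9 -98.6] res mm 1.33
side large foot 149 [ 1.1 83. ] res mm 6.35
side large top 0.092 mid y 0.0937
side knob top 138 [0.0019 0.0024 0.2024] [-0.0106 -0.014   0.1981] [0.0156 0.0158 0.2063]
side knob side 35 [ 2.2 -1. ] res mm 1.4
side fence face x 0.0268 [-0.011   0.0258]
side foot z 111 [0.0885 0.0888 0.0888 0.0889 0.0891]
1 nudge [ 0.82  0.59 -0.81  2.31  1.44  0.32  0.48]
1 push0 None
1 push1 None
1 knob [-0.39  0.24  0.34  1.97 -0.1   0.95  1.68]
1 high [-0.71  0.08  0.93  2.23 -0.33  0.55  2.15]
-1 nudge None
-1 push0 None
-1 push1 None
-1 knob [-0.73  0.28  0.76  1.99 -0.24  0.96 -1.31]
-1 high [-0.65  0.08  0.87  2.23 -0.32  0.55 -1.01]
```

```bash
cat >> h.py <<'E'
def att2(t,yaw=0.,s=1):
    """tool leaning back towards -y of the gauge by t deg, fingers closing along gauge x"""
    t,a=np.radians([t,yaw]); z=np.array([0,np.sin(t),-np.cos(t)]); y=np.array([s,0,0.])
    A=np.array([[np.cos(a),-np.sin(a),0],[np.sin(a),np.cos(a),0],[0,0,1]])
    return G@A@np.stack([np.cross(y,z),y,z],1)
T=22.
def edge(x,y,low,R):
    """TCP so that the tip's leading edge is at gauge x,y and its lowest edge 'low' above the plate"""
    t=np.radians(T); tip=[x,y-.011*np.cos(t),.008+low+.011*np.sin(t)]
    return tcp(tip,R)
E
python3 - <<'E'
from h import *
for s in (1,-1):
  for nm,p,w in (('high',(-.05,-.15,.25),0),('nudge',(-.045,-.09,.0015),0),('n2',(-.035,-.09,.0015),0),('push0',(-.003,-.14,.0015),-3),('push1',(-.003,-.0225,.0015),-3)):
    R=att2(T,w,s); q=inverse_kinematics(edge(*p,R),R); print(s,nm,None if q is None else np.round(q,2))
  R=att2(0,0,s); q=inverse_kinematics(tcp((0,0,.25),R),R); print(s,'knob',None if q is None else np.round(q,2))
p=camera_params('wrist');print(p)
E
```

```text
1 high [-0.35  0.4   1.03  1.84 -0.61  1.43  1.  ]
1 nudge [-0.02  0.62  0.45  2.07 -0.8   0.88  1.13]
1 n2 [-0.02  0.62  0.44  2.05 -0.8   0.89  1.11]
1 push0 [ 0.02  0.68  0.48  1.94 -0.8   0.96  1.1 ]
1 push1 [-0.07  0.6   0.31  2.06 -0.81  0.8   0.92]
1 knob [-0.57  0.19  0.54  1.92 -0.11  1.06  0.13]
-1 high [-0.4   0.44  1.12  1.84 -0.65  1.46 -2.1 ]
-1 nudge [-0.21  0.7   0.72  2.08 -0.95  1.01 -1.87]
-1 n2 [-0.22  0.7   0.72  2.06 -0.96  1.02 -1.88]
-1 push0 [-0.14  0.76  0.72  1.95 -0.95  1.08 -1.92]
-1 push1 [-0.35  0.7   0.72  2.07 -1.03  0.99 -2.01]
-1 knob None
{'K': array([[376.84292813,   0.        , 328.95030416],
       [  0.        , 376.84292813, 240.96553048],
       [  0.        ,   0.        ,   1.        ]]), 'tool_from_camera': array([[ 3.26607711e-04, -9.58586003e-01, -2.84803035e-01,
         7.35224906e-02],
       [ 9.99999638e-01,  8.94042707e-05,  8.45868478e-04,
        -2.39692759e-04],
       [-7.85375076e-04, -2.84803209e-01,  9.58585685e-01,
        -1.18828495e-01],
       [ 0.00000000e+00,  0.00000000e+00,  0.00000000e+00,
         1.00000000e+00]])}
```

Run:
```python
from h import *
s=sense(); p=s['position'].copy(); p[2]=.42
move_l(p,feed=.3); command_gripper(0,20)
R=att2(T,0,-1)
movep(edge(-.055,-.13,.33,R),R); print(sense()['time_s'],sense()['joint_pos'].round(2))
movep(edge(-.055,-.086,.06,R),R); print(sense()['time_s'],sense()['joint_pos'].round(2),sense()['finger_gap'])
i,d=camera('wrist'); save('w1',i)
i,d=camera('scene'); save('s1',i[180:360,150:420].repeat(2,0).repeat(2,1))
```

```text
4.3833 [-0.49  0.3   1.11  1.77 -0.54  1.54 -2.28]
5.4417 [-0.32  0.61  0.86  2.09 -0.88  1.1  -1.93] -3.973698405898526e-05
```

View pics/w1.png

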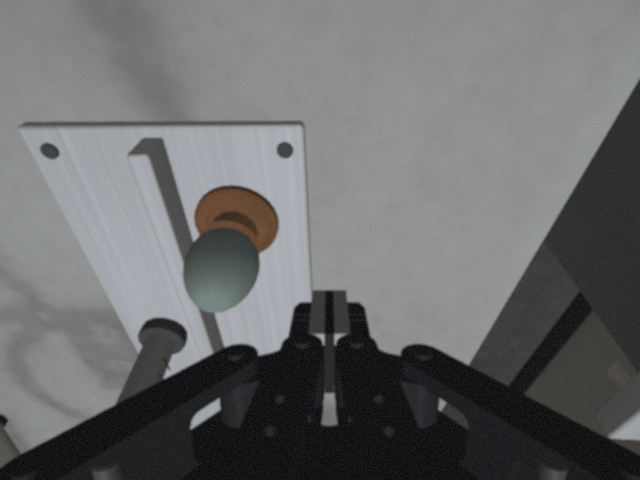

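View pics/s1.png

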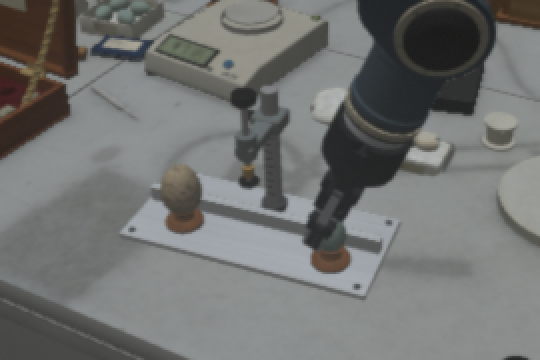

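The wrist view shows the egg's foot at (236,215), a small gap to the fence at its left, and the closed fingertips at (329,310), clear on the robot's side. Next: nudge the foot gently to the fence.

Run:
```python
from h import *
R=att2(T,0,-1)
move_l(edge(-.055,-.083,.0015,R),R,feed=.1)
s=sense();print(s['time_s'],s['wrist_force'].round(2), ing(s['position']+.025*s['tcp_rot'][:,2]).round(4))
h=move_l(edge(-.026,-.083,.0015,R),R,feed=.008,until_force=1.8)
s=sense();print(h,s['time_s'],s['wrist_force'].round(2),ing(s['position']+.025*s['tcp_rot'][:,2]).round(4))
i,d=camera('wrist'); save('w2',i); np.savez('pics/w2',i=i,d=d,p=s['position'],R=s['tcp_rot'])
```

```text
6.275 [-0.26 -1.19  0.71] [-0.0548 -0.0935  0.0138]
True 7.8417 [-1.23 -0.59  1.27] [-0.046  -0.0931  0.0135]
```

View pics/w2.png

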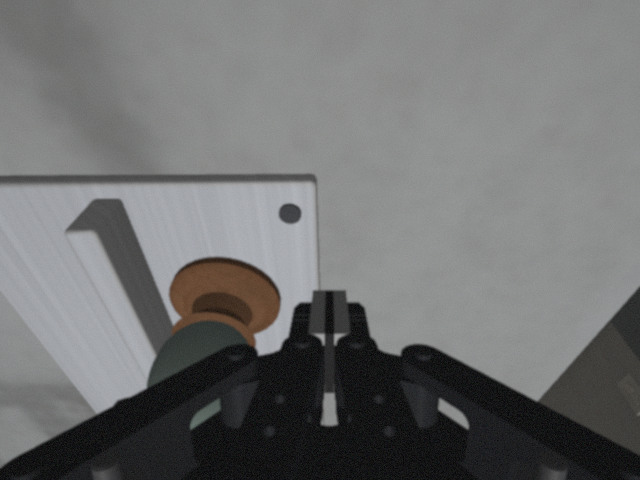

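Stopped early: the finger (shell edge at u=292) does not yet touch the foot (edge at (280,300)). I'll check the sensor noise and whether the finger linkage touches the egg.

Run:
```python
from h import *
f=np.load('pics/w2.npz');p=camera_params('wrist');K=p['K'];M=p['tool_from_camera'];d=f['d']
v,u=np.mgrid[:480,:640];c=np.stack([(u-K[0,2])/K[0,0]*d,(v-K[1,2])/K[1,1]*d,d],-1)
t=c@M[:3,:3].T+M[:3,3]
P=ing(t@f['R'].T+f['p'])
hsv=cv2.cvtColor(f['i'],cv2.COLOR_RGB2HSV)
o=(hsv[...,0]<16)&(hsv[...,1]>90)&(d>0)
q=P[o&(P[...,2]>.017)&(P[...,2]<.0225)]
print('foot top',len(q),q.min(0).round(4),q.max(0).round(4))
r=cv2.minEnclosingCircle((q[:,:2]*1000).astype(np.float32));print(r)
for (a,b) in ((440,340),(390,200),(380,150),(360,240),(320,300),(330,325),(312,329)): print(a,b,P[a,b].round(4),'tool',t[a,b].round(4),f['i'][a,b])
e=(abs(P[...,0])<.03)&(P[...,2]>.03)&(P[...,2]<.08)&(hsv[...,0]>50)&(d>0)&(u<260); q=P[e];print('egg',len(q),q.min(0).round(4),q.max(0).round(4))
for k in range(8): print(sense()['wrist_force'].round(2)); sleep(.05)
```

```text
foot top 2754 [-0.0243 -0.1184  0.017 ] [ 0.0148 -0.0819  0.0225]
((-4.955629825592041, -98.9536361694336), 19.99871826171875)
440 340 [-0.0491 -0.1334  0.0847] tool [ 0.0106  0.0032 -0.0562] [11  8 11]
390 200 [-0.0157 -0.1289  0.0711] tool [ 0.0115 -0.0302 -0.0419] [15 12 19]
380 150 [ 0.0086 -0.1071  0.0553] tool [-0.0027 -0.0545 -0.0191] [57 66 62]
360 240 [-0.0227 -0.1247  0.06  ] tool [ 0.0118 -0.0232 -0.03  ] [16 19 18]
320 300 [-0.0365 -0.1077  0.0322] tool [ 0.0064 -0.0094  0.0022] [27 28 32]
330 325 [-0.0456 -0.1169  0.0439] tool [ 0.0106 -0.0003 -0.0121] [27 25 28]
312 329 [-0.0469 -0.1118  0.0321] tool [0.0103 0.001  0.0007] [23 26 26]
egg 10880 [-0.03   -0.1447  0.03  ] [ 0.0298 -0.0728  0.08  ]
[-0.51 -0.13  0.82]
[-0.33 -1.21  0.97]
[-0.36 -0.83  0.94]
[-0.66  0.03  1.95]
[-0.95 -0.72  2.9 ]
[-0.16 -1.34  0.95]
[-1.35 -0.94  1.86]
[-1.05 -0.71  1.82]
```

The stop was sensor noise of roughly ±1 N. The linkage would come close to the egg on a sideways nudge, so I'll push from behind instead. The path drifts slightly toward the fence at first, then goes straight along.

Run:
```python
from h import *
R=att2(T,-4,-1)
move_l(edge(-.055,-.083,.0015,R),feed=.1)
move_l(edge(-.055,-.137,.0015,R),R,feed=.12)
move_l(edge(-.012,-.137,.0015,R),R,feed=.12)
s=sense();print(s['time_s'],s['joint_pos'].round(2),s['wrist_force'].round(2))
print(move_l(edge(-.002,-.072,.0013,R),R,feed=.03,until_force=5))
print(move_l(edge(-.002,-.045,.0013,R),R,feed=.03,until_force=5))
s=sense();print(s['time_s'],s['joint_pos'].round(2),s['wrist_force'].round(2),ing(s['position']+.025*s['tcp_rot'][:,2]).round(4))
ims={}
for n in ('scene','side','wrist'):
    i,d=camera(n); np.savez('pics/p_'+n,i=i,d=d,p=s['position'],R=s['tcp_rot']); ims[n]=i
a=cv2.resize(ims['scene'][215:335,205:365],(400,300)); b=cv2.resize(ims['side'][235:385,260:420],(400,300)); c=cv2.resize(ims['wrist'],(400,300))
save('p3',np.vstack([np.hstack([a,b]),np.hstack([c,0*c])]))
```

```text
9.65 [-0.17  0.77  0.77  1.98 -0.98  1.09 -1.89] [1.05 0.1  0.96]
False
False
13.0417 [-0.29  0.7   0.69  2.06 -1.01  0.98 -2.01] [ 0.04 -0.26  2.93] [-0.0021 -0.0547  0.0134]
```

View pics/p3.png

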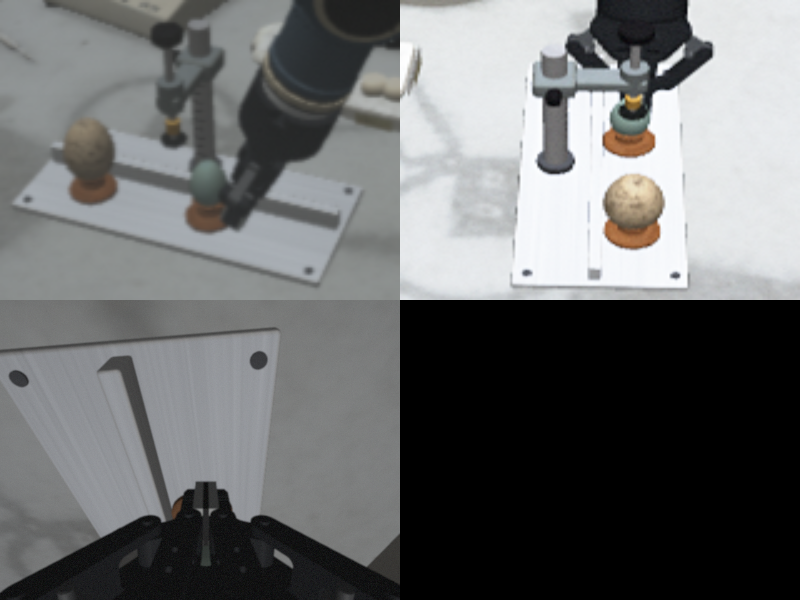

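Scene crop: the egg is upright at (205,190), its stand by the fence, with the fingertip behind it. Side crop: the foot at (630,140), its edge near the fence line. The larger egg has not moved. Now measure against the stem.

```bash
cat > meas.py <<'E'
from h import *
from scipy.optimize import least_squares
def foot(n,i,d,yr=(-.07,.05)):
    P=ing(cloud(n,d)); hsv=cv2.cvtColor(i,cv2.COLOR_RGB2HSV)
    o=(hsv[...,0]<18)&(hsv[...,1]>80)&(d>0)&(abs(P[...,0])<.035)&(P[...,1]>yr[0])&(P[...,1]<yr[1])&(P[...,2]<.03)
    # cast mask outline to plane z=0.020 (upper rim) -- use rays, not depth
    p=camera_params(n);K=np.array(p['K'])
    v,u=np.nonzero(o); r=np.stack([(u-K[0,2])/K[0,0],(v-K[1,2])/K[1,1],np.ones(len(u))],-1)@np.array(p['rotation']).T
    c=np.array(p['position']); 
    zz=P[o][:,2]; k=(zz>.0165)
    q=ing(c+r*((.020-c[2])/r[:,2])[:,None])[k][:,:2]
    h=cv2.convexHull((q*1000).astype(np.float32))[:,0]
    s=least_squares(lambda c:np.hypot(h[:,0]-c[0],h[:,1]-c[1])-22.2,q.mean(0)*1000,loss='soft_l1',f_scale=.5)
    e=np.hypot(h[:,0]-s.x[0],h[:,1]-s.x[1])-22.2
    print(n,len(q),'centre',s.x.round(1),'res',e.round(1).tolist(),'x',h[:,0].min().round(1),h[:,0].max().round(1),'y',h[:,1].min().round(1),h[:,1].max().round(1))
    m=(d>0)&(hsv[...,0]>30)&(hsv[...,0]<110)&(P[...,2]>.03)&(P[...,2]<.075)&(abs(P[...,0])<.03)&(P[...,1]>yr[0])&(P[...,1]<yr[1])&(hsv[...,2]>70)
    e=P[m&(P[...,2]>.046)&(P[...,2]<.06)]
    if len(e)>10:
        s=least_squares(lambda c:np.hypot(e[:,0]-c[0],e[:,1]-c[1])-.0165,e.mean(0)[:2],loss='soft_l1',f_scale=.001);print(n,'egg axis',len(e),(s.x*1000).round(1))
if __name__=='__main__':
    import sys
    for n in ('scene','side'):
        f=np.load(f'pics/{sys.argv[1]}_{n}.npz'); foot(n,f['i'],f['d'])
        if sys.argv[1]=='p': foot(n,f['i'],f['d'],(.06,.13))
E
python3 meas.py p
python3 - <<'E'
from meas import *
for n in ('scene','side'):
    f=np.load(f'pics/{n}.npz'); foot(n,f['i'],f['d'],(-.13,-.06))
E
```

```text
scene 50 centre [  2.7 -31.9] res [-13.1, -10.4, -8.1, -0.9, 0.4, 0.9, 1.3, -0.2, -0.9, -2.7] x -20.7 8.0 y -45.2 -16.0
scene egg axis 82 [  2.5 -29.6]
scene 57 centre [ 0.  87.7] res [-6.6, -9.3, -4.1, -0.9, 0.7, 1.2, -0.9, 0.0, -3.7] x -22.6 11.1 y 65.9 100.2
side 88 centre [  3.2 -29.8] res [-0.0, -1.4, -0.9, 0.9, -0.1, 0.2, -3.4, -4.5, -3.6] x -17.0 22.6 y -37.0 -8.5
side egg axis 94 [  2.7 -31.8]
side 91 centre [ 1.8 89.9] res [-2.7, -3.1, 0.3, 0.9, -1.0, -0.2, -0.5, -6.5, -6.0] x -19.8 21.3 y 85.7 112.0
scene 62 centre [  -4.8 -102.2] res [-11.2, -3.2, -1.1, -0.1, 0.0, -0.3, -0.2, 0.5, 0.2, -5.6, -7.8, -9.1] x -27.2 4.5 y -114.4 -81.1
scene egg axis 82 [ -2.8 -95.2]
side 39 centre [ -0.5 -97.9] res [-1.6, -0.8, -0.0, 0.7, 0.0, -4.7, -6.5] x -17.8 19.1 y -101.9 -77.7
side egg axis 14 [ -0.8 -95.5]
```

The egg is about 31 mm before the seat and at the fence, but its centre is only 14 mm ahead of the supposed leading edge. The tip is therefore not shaped as I assumed, so I'll check it in the wrist depth image.

Run:
```python
from h import *
f=np.load('pics/w2.npz');p=camera_params('wrist');K=p['K'];M=p['tool_from_camera'];d=f['d']
v,u=np.mgrid[:480,:640];c=np.stack([(u-K[0,2])/K[0,0]*d,(v-K[1,2])/K[1,1]*d,d],-1)
t=c@M[:3,:3].T+M[:3,3]
for a in range(284,345,5): print(a,[ (t[a,b]*1000).round(0).astype(int).tolist() for b in (298,318,340)])
for n in ('scene','side'):
    g=np.load(f'pics/p_{n}.npz');P=cloud(n,g['d']);tt=(P-g['p'])@g['R'];Q=ing(P)
    hsv=cv2.cvtColor(g['i'],cv2.COLOR_RGB2HSV)
    m=(g['d']>0)&(abs(tt[...,1])<.02)&(abs(tt[...,0])<.02)&(tt[...,2]>-.03)&(tt[...,2]<.03)&(hsv[...,2]<70)
    q=tt[m]*1000; w=Q[m]*1000
    k=np.argsort(-q[:,2])[:400:12]
    print(n,len(q)); print(np.c_[q[k],w[k]].round(0).astype(int).tolist())
print(sense()['position'],[sense()['wrist_force'].round(1).tolist() for k in range(4)])
```

```text
284 [[10, -12, 26], [10, -4, 28], [6, 6, 35]]
289 [[7, -12, 27], [7, -4, 28], [3, 6, 38]]
294 [[5, -12, 28], [11, -3, 15], [10, 5, 16]]
299 [[2, -12, 29], [10, -3, 12], [10, 5, 12]]
304 [[6, -11, 16], [11, -3, 6], [11, 5, 6]]
309 [[6, -11, 11], [11, -3, 2], [11, 5, 2]]
314 [[6, -11, 8], [10, -3, -1], [11, 5, -1]]
319 [[7, -10, 2], [10, -3, -4], [10, 5, -4]]
324 [[6, -10, 0], [11, -3, -8], [10, 5, -8]]
329 [[6, -10, -4], [10, -3, -11], [10, 5, -11]]
334 [[12, -9, -16], [10, -3, -13], [10, 4, -14]]
339 [[12, -8, -20], [11, -2, -18], [11, 4, -18]]
344 [[12, -8, -23], [12, -2, -23], [12, 4, -22]]
scene 57
[[-15, -4, 25, 3, -42, 19], [1, 14, 12, -16, -59, 25], [2, 14, 7, -16, -62, 29], [9, 7, 1, -10, -71, 32], [10, -1, -18, -3, -81, 50]]
side 53
[[-6, 10, 3, -13, -56, 36], [-3, -12, -10, 9, -66, 47], [-7, 15, -21, -18, -64, 58], [-12, 20, -26, -22, -61, 65], [6, 17, -29, -20, -79, 61]]
[ 0.5154366  -0.05160633  0.03658775] [[-0.9, -0.2, 1.2], [-0.9, -0.2, 1.2], [-0.9, -0.2, 1.2], [-0.9, -0.2, 1.2]]
```

The wrist depth shows tapered tips: the wide pads end about 17 mm ahead of the TCP and only a thin tip reaches 25 mm. That explains the 8 mm offset, and the thin tip is pushing the foot low down, as intended. To clear the bracket and the gauge's foot, I'll back off, tilt more and carry on.

Run:
```python
from h import *
for t in (26,29,32):
  for w in (10,0,-4,-10,-18):
    R=att2(t,w,-1); o=[]
    for y in (-.075,-.045,-.024):
        q=inverse_kinematics(tcp((-.002,y,.0134),R),R); o.append(None if q is None else np.round(q,2).tolist())
    print(t,w,o)
```

```text
26 10 [[-0.2, 0.75, 0.64, 1.95, -0.89, 1.11, -1.85], [-0.25, 0.73, 0.63, 1.98, -0.91, 1.08, -1.87], [-0.28, 0.72, 0.63, 2.0, -0.93, 1.07, -1.89]]
26 0 [[-0.2, 0.73, 0.66, 2.0, -0.98, 1.07, -1.93], [-0.25, 0.71, 0.65, 2.03, -1.0, 1.05, -1.95], [-0.28, 0.7, 0.63, 2.05, -1.01, 1.02, -1.98]]
26 -4 [[-0.2, 0.72, 0.65, 2.02, -1.01, 1.05, -1.96], [-0.23, 0.69, 0.62, 2.05, -1.02, 1.01, -2.0], [-0.24, 0.67, 0.59, 2.07, -1.02, 0.98, -2.03]]
26 -10 [[-0.15, 0.69, 0.59, 2.05, -1.03, 0.99, -2.04], [-0.18, 0.66, 0.55, 2.08, -1.03, 0.94, -2.08], [-0.19, 0.64, 0.51, 2.1, -1.04, 0.9, -2.11]]
26 -18 [[0.04, 0.61, 0.33, 2.08, -0.96, 0.81, -2.22], [-0.01, 0.59, 0.33, 2.11, -1.0, 0.78, -2.23], [-0.05, 0.59, 0.33, 2.13, -1.03, 0.77, -2.24]]
29 10 [[-0.17, 0.76, 0.62, 1.93, -0.9, 1.16, -1.83], [-0.21, 0.74, 0.61, 1.96, -0.92, 1.13, -1.86], [-0.24, 0.73, 0.61, 1.98, -0.94, 1.11, -1.87]]
29 0 [[-0.16, 0.74, 0.64, 1.99, -0.99, 1.12, -1.9], [-0.2, 0.72, 0.62, 2.02, -1.01, 1.08, -1.93], [-0.22, 0.71, 0.59, 2.04, -1.01, 1.05, -1.96]]
29 -4 [[-0.14, 0.72, 0.61, 2.01, -1.01, 1.08, -1.95], [-0.17, 0.7, 0.57, 2.04, 
[... 383 characters left out ...]
1, 1.91, -0.91, 1.21, -1.82], [-0.17, 0.76, 0.59, 1.94, -0.93, 1.18, -1.84], [-0.21, 0.75, 0.59, 1.97, -0.94, 1.16, -1.86]]
32 0 [[-0.12, 0.76, 0.61, 1.97, -1.0, 1.16, -1.89], [-0.15, 0.73, 0.57, 2.0, -1.01, 1.12, -1.92], [-0.17, 0.71, 0.55, 2.02, -1.02, 1.09, -1.94]]
32 -4 [[-0.08, 0.73, 0.57, 1.99, -1.01, 1.11, -1.93], [-0.11, 0.71, 0.53, 2.03, -1.02, 1.07, -1.96], [-0.13, 0.69, 0.5, 2.05, -1.03, 1.03, -1.99]]
32 -10 [[-0.03, 0.7, 0.5, 2.03, -1.04, 1.04, -2.0], [0.04, 0.65, 0.33, 2.05, -0.99, 0.93, -2.08], [-0.0, 0.64, 0.33, 2.08, -1.02, 0.91, -2.09]]
32 -18 [[0.09, 0.64, 0.33, 2.07, -1.04, 0.9, -2.11], [0.19, 0.61, 0.14, 2.1, -0.99, 0.79, -2.2], [0.15, 0.6, 0.14, 2.12, -1.02, 0.77, -2.2]]
```

```bash
python3 - <<'E'
from h import *
R=att2(29,-2,-1)
move_l(W([-.002,-.075,.0134])-.025*sense()['tcp_rot'][:,2],feed=.1)
move_l(tcp((-.003,-.075,.0134),R),R,feed=.1)
print(move_l(tcp((-.003,-.057,.0134),R),R,feed=.06))
print(move_l(tcp((-.001,-.027,.0134),R),R,feed=.03,until_force=5))
s=sense();print(s['time_s'],s['wrist_force'].round(2),ing(s['position']+.025*s['tcp_rot'][:,2]).round(4))
ims={}
for n in ('scene','side'):
    i,d=camera(n); np.savez('pics/r_'+n,i=i,d=d,p=s['position'],R=s['tcp_rot']); ims[n]=i
a=cv2.resize(ims['scene'][215:335,205:365],(400,300)); b=cv2.resize(ims['side'][235:355,280:440],(400,300))
save('p4',np.hstack([a,b]))
E
python3 meas.py r
```

```text
False
False
15.4167 [-0.26  0.49 -0.25] [-0.001  -0.0269  0.0133]
scene 56 centre [ 1.8 -9.1] res [-9.1, -2.1, -0.2, -0.1, -0.2, -0.1, -0.0, -1.9, -11.2] x -20.0 13.8 y -23.7 11.1
scene egg axis 91 [ 2.2 -3.4]
side 99 centre [3.2 0.1] res [-2.9, -3.6, 0.1, -2.5, -0.2, -2.1, -5.0, -7.3, -6.8, -4.2] x -16.8 22.3 y -8.9 21.4
side egg axis 108 [ 3.1 -6. ]
```

View pics/p4.png

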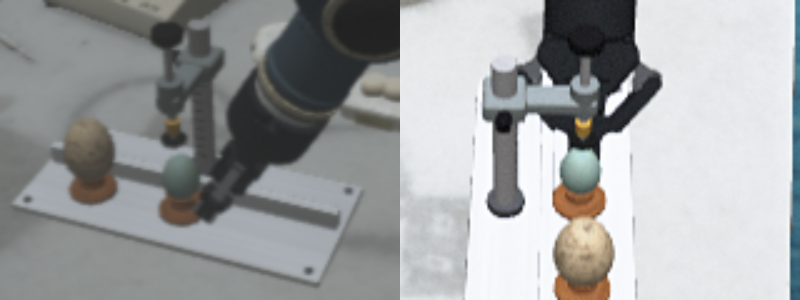

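Both views show the egg upright, a few mm short of the stem. I'll triangulate the egg and knob silhouettes from the two views for a precise offset.

```bash
cat > tri.py <<'E'
from h import *
def tri(tag,which):
    A=np.zeros((3,3));b=np.zeros(3);o=[]
    for n in ('scene','side'):
        f=np.load(f'pics/{tag}_{n}.npz') if tag else np.load(f'pics/{n}.npz'); i,d=f['i'],f['d']
        P=ing(cloud(n,d));hsv=cv2.cvtColor(i,cv2.COLOR_RGB2HSV);near=(d>0)&(abs(P[...,0])<.03)&(abs(P[...,1])<.03)
        if which=='egg': m=near&(P[...,2]>.033)&(P[...,2]<.078)&(hsv[...,0]>40)&(hsv[...,0]<110)&(hsv[...,1]>25)&(hsv[...,2]>60)
        else: m=near&(P[...,2]>.187)&(hsv[...,2]<80)
        c=max(cv2.findContours(m.astype(np.uint8),0,1)[0],key=cv2.contourArea)[:,0].astype(float)
        x,y,w,h=cv2.boundingRect(c.astype(np.int32)); uv=np.array([x+(w-1)/2,y+(h-1)/2])
        p=camera_params(n);K=np.array(p['K']);r=np.array(p['rotation'])@np.array([(uv[0]-K[0,2])/K[0,0],(uv[1]-K[1,2])/K[1,1],1]);r/=np.linalg.norm(r)
        c0=np.array(p['position']);Q=np.eye(3)-np.outer(r,r);A+=Q;b+=Q@c0;o.append((n,uv.tolist(),w,h,c0,r))
    X=np.linalg.solve(A,b)
    print(tag,which,'gauge mm',(ing(X)*1000).round(1),[(a[0],a[1],a[2],a[3], 'gap mm',round(1000*np.linalg.norm(np.cross(X-a[4],a[5])),1)) for a in o])
if __name__=='__main__':
    import sys
    tri('','knob')
    for w in sys.argv[2:]: tri(sys.argv[1],w)
E
python3 tri.py r egg knob
```

```text
knob gauge mm [ 1.50e+00 -1.00e-01  1.97e+02] [('scene', [271.0, 229.0], 13, 11, 'gap mm', np.float64(1.4)), ('side', [354.0, 251.0], 15, 13, 'gap mm', np.float64(1.4))]
r egg gauge mm [ 3.3 -3.6 49.9] [('scene', [277.0, 284.5], 13, 16, 'gap mm', np.float64(0.2)), ('side', [351.5, 303.0], 16, 17, 'gap mm', np.float64(0.2))]
r knob gauge mm [ 1.50e+00 -1.00e-01  1.97e+02] [('scene', [271.0, 229.0], 13, 11, 'gap mm', np.float64(1.4)), ('side', [354.0, 251.0], 15, 13, 'gap mm', np.float64(1.4))]
```

```bash
python3 - <<'E'
from h import *
R=att2(29,-2,-1)
print(move_l(tcp((-.0005,-.0233,.0134),R),R,feed=.02,until_force=5))
move_l(tcp((-.002,-.07,.0134),R),R,feed=.12)
move_l(tcp((-.002,-.15,.16),R),R,feed=.25)
s=sense();print(s['time_s'],s['joint_pos'].round(2))
ims={}
for n in ('scene','side'):
    i,d=camera(n); np.savez('pics/t_'+n,i=i,d=d); ims[n]=i
a=cv2.resize(ims['scene'][215:335,205:365],(400,300)); b=cv2.resize(ims['side'][235:355,280:440],(400,300))
save('p5',np.hstack([a,b]))
E
python3 tri.py t egg knob; python3 meas.py t
```

```text
False
17.2083 [-0.09  0.56  0.7   1.84 -0.76  1.33 -2.1 ]
 knob gauge mm [ 1.50e+00 -1.00e-01  1.97e+02] [('scene', [271.0, 229.0], 13, 11, 'gap mm', np.float64(1.4)), ('side', [354.0, 251.0], 15, 13, 'gap mm', np.float64(1.4))]
t egg gauge mm [ 3.   0.7 50.9] [('scene', [275.0, 284.0], 13, 15, 'gap mm', np.float64(0.8)), ('side', [351.5, 304.0], 16, 19, 'gap mm', np.float64(0.8))]
t knob gauge mm [ 1.50e+00 -1.00e-01  1.97e+02] [('scene', [271.0, 229.0], 13, 11, 'gap mm', np.float64(1.4)), ('side', [354.0, 251.0], 15, 13, 'gap mm', np.float64(1.4))]
scene 60 centre [ 3.9 -3.7] res [-10.6, -3.9, -2.0, 0.3, 0.4, -1.2, 0.1, -0.1, 0.3, -0.8] x -17.7 9.8 y -23.0 14.7
scene egg axis 90 [2.2 0.7]
side 88 centre [1.9 1.4] res [0.3, -1.4, 0.3, -0.6, -0.1, -5.3, -5.0] x -14.8 24.4 y -8.1 21.4
side egg axis 103 [ 3.3 -1.5]
```

View pics/p5.png

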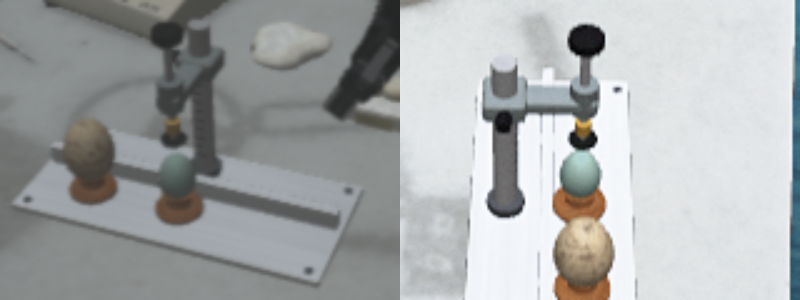

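The egg is upright and centred under the foot within about 1 mm, in both views, and the arm is clear. Now press the knob in small steps with averaged force readings.

```bash
cat > press.py <<'E'
from h import *
def fz(k=12):
    o=[]
    for _ in range(k): o.append(sense()['wrist_force'][2]); sleep(.015)
    return np.mean(o),np.std(o)
K=(.0015,0.,)
E
python3 - <<'E'
from press import *
q0=sense()['joint_pos'];best=None
for a in range(-180,180,15):
    R=att(0,a); q=inverse_kinematics(tcp((*K,.25),R),R); q2=inverse_kinematics(tcp((*K,.18),R),R)
    if q is None or q2 is None: continue
    c=np.abs(q-q0).max()
    if best is None or c<best[0]: best=(c,a,q)
print(best); a=best[1]; R=att(0,a); open('yaw.txt','w').write(str(a))
s=sense(); p=s['position'].copy(); p[2]=.30; move_l(p,feed=.25)
movep(tcp((*K,.26),R),R); move_l(tcp((*K,.213),R),R,feed=.1)
sleep(.2); b=fz(20); print('base',b,sense()['time_s'])
open('base.txt','w').write(str(b[0]))
print(move_l(tcp((*K,.200),R),R,feed=.02,until_force=5)); print(.200,fz())
print(move_l(tcp((*K,.194),R),R,feed=.02,until_force=5)); print(.194,fz(),sense()['time_s'])
i,d=camera('side'); j,_=camera('scene'); save('p6',np.hstack([cv2.resize(j[195:335,205:365],(400,350)),cv2.resize(i[215:355,280:440],(400,350))]))
E
```

```text
(np.float64(0.6192012385646241), 150, array([-0.67152362,  0.20420795,  0.66346116,  1.91955278, -0.14327932,
        1.06468145, -1.92969668]))
base (np.float64(0.11129125259995457), np.float64(0.4939108491728963)) 19.7583
False
0.2 (np.float64(0.009384274352885857), np.float64(0.5204630325663027))
False
0.194 (np.float64(0.3144548383467847), np.float64(0.4859102491899805)) 21.4083
```

View pics/p6.png

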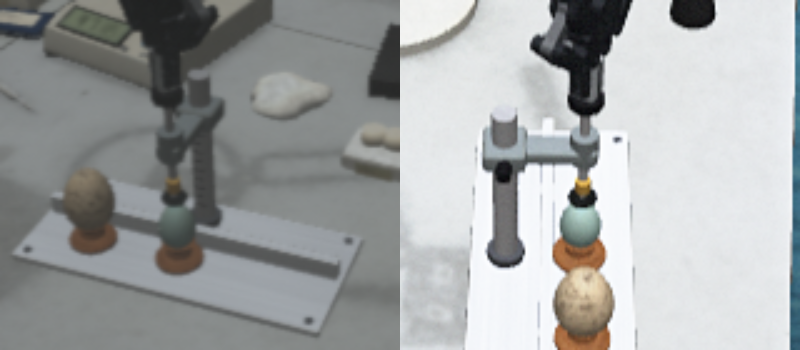

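The tips sit on the knob and the foot has come down to just above the egg (scene crop, (175,195)). Continue in 0.5 mm steps.

Run:
```python
from press import *
R=att(0,float(open('yaw.txt').read())); b=float(open('base.txt').read())
z=.194; hist=[]
while z>.172:
    z-=.0006 if z>.1895 else .0004
    g=move_l(tcp((*K,z),R),R,feed=.01,until_force=4)
    f,_=fz(16); f-=b; hist.append(f); s=sense(); print(round(z,4),round(f,2),g,round(s['time_s'],2))
    if f>2.6 or s['time_s']>45: break
```

```text
0.1934 -0.01 False 22.02
0.1928 0.37 False 22.54
0.1922 0.07 False 23.06
0.1916 0.19 False 23.57
0.191 0.07 False 24.09
0.1904 0.18 False 24.61
0.1898 0.25 False 25.12
0.1892 0.21 False 25.64
0.1888 0.49 False 26.16
0.1884 0.57 False 26.68
0.188 0.26 False 27.19
0.1876 0.34 False 27.71
0.1872 0.42 False 28.23
0.1868 0.29 False 28.74
0.1864 0.44 False 29.26
0.186 1.19 False 29.77
0.1856 1.81 False 30.29
0.1852 2.67 False 30.81
```

The force rises at about 2 N/mm from z=0.186. The foot is on the egg with about 2 N. Release and check.

```bash
python3 - <<'E'
from press import *
R=att(0,float(open('yaw.txt').read()))
move_l(tcp((*K,.19),R),R,feed=.02); move_l(tcp((*K,.30),R),R,feed=.15)
p=tcp((-.03,-.13,.36),R); move_l(p,R,feed=.25); sleep(.3)
ims={}
for n in ('scene','side'):
    i,d=camera(n); np.savez('pics/f_'+n,i=i,d=d); ims[n]=i
    P=ing(cloud(n,d)); m=(d>0)&(abs(P[...,0])<.02)&(abs(P[...,1])<.02)&(P[...,2]>.17)&(P[...,2]<.21); print(n,'knob z',m.sum(),np.median(P[m][:,2]).round(4),np.percentile(P[m][:,2],90).round(4))
print(sense()['time_s'])
save('p7',np.hstack([cv2.resize(ims['scene'][215:335,205:365],(400,300)),cv2.resize(ims['side'][235:355,280:440],(400,300))]))
E
python3 tri.py f egg
```

```text
scene knob z 124 0.1844 0.1862
side knob z 161 0.1843 0.1865
33.2167
 knob gauge mm [ 1.50e+00 -1.00e-01  1.97e+02] [('scene', [271.0, 229.0], 13, 11, 'gap mm', np.float64(1.4)), ('side', [354.0, 251.0], 15, 13, 'gap mm', np.float64(1.4))]
f egg gauge mm [ 3.1  1.3 47.4] [('scene', [275.0, 285.0], 13, 13, 'gap mm', np.float64(0.4)), ('side', [351.5, 305.5], 16, 16, 'gap mm', np.float64(0.4))]
```

View pics/p7.png

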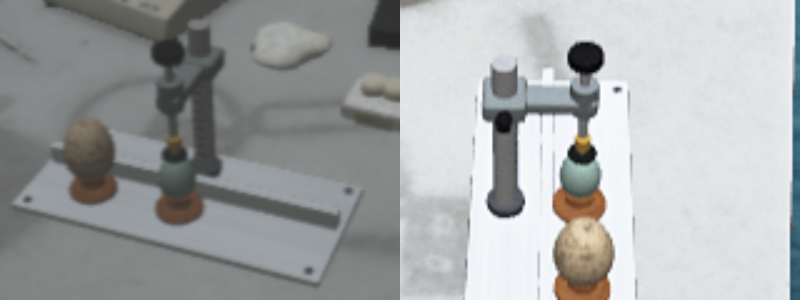

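The foot rests on the egg's top at (175,155) in the scene crop. The knob has stayed at about 0.185 m, the egg is upright, and the arm is clear.

```bash
python3 -c "
from rig import *
print(finish_job())"
```

```text
the job is handed in; nothing more can be done
None
```

The job is handed in: the small egg stands upright at the fence, centred under the gauge to within about 1 mm, and the sprung foot was resting on it at about 2 N with the arm clear at 33 s.

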